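# Load the corner-key magazine into its gravity feeder and lock it

## Robot

A 7-joint arm with a two-finger parallel gripper is mounted at the origin on the work surface; the furniture and walls round the work are solid. World frame = base frame: x ahead of the robot, y to its left, z up, the work surface at z = 0. Lengths are in m, angles in rad, forces in N, time in s.
With the tool pointing down it reaches from about 0.4 to 0.875 m from the base axis. Payload 19.3 kg.
Tool frame: the origin (TCP) lies on the centre line of the jaws, within the pads' length; the fingertips stand 25 mm ahead of it and the grasp point (between the pads) lies 6 mm ahead of it; z points along the fingers, y is the line along which they close (so a half turn about z gives the same grasp; the last joint's range is limited). The gripper opens to 85 mm and grips with 20 to 120 N. Pads are 22 mm wide; open, the fingers measure 114 mm over their backs; the gripper's body (76 mm by 85 mm) begins 54 mm behind the grasp point. The pads swing forward as they close: fully open they stand 13 mm farther back than shut.
Start: joints at [-1.328, 0.521, -0.036, 1.599, 0.021, 1.021, -0.113], TCP at [0.192, 0.595, 0.256] pointing down, gripper open.
Joint ranges: [-2.91, 2.91], [-0.3, 2.13], [-1.5, 1.42], [0.17, 2.43], [-1.26, 4.41], [0.16, 1.93], [-2.52, 2.52]. Speed limits (rad/s): [1.89, 1.89, 2.39, 2.39, 3.01, 3.01, 3.01].

## Interface

Orientations are given as a unit quaternion [w, x, y, z].
In Python, from plant import robot gives the robot as it stands. The module is installed in compiled form; this text tells all that it offers.
- The arm moves only by the tool drive_tool, never from a script. Its argument "motion" is a list of rows, each a list of 5 numbers: the shift along the tool's x, y, z in cm, then the turn about the tool's z in rad, then the opening, from 0 (shut) to 1 (fully open). A call has 1 to 5 rows; each row is the pose to reach, as a shift and turn from the pose commanded when the call began, along the tool's axes at that moment; what a row does not reach only later rows make up. A row lasts 1/10 s, in which the tool goes at most 50 mm and 8.59 degrees, less where a joint would pass 70% of its speed; a pose out of reach is approached as far as the arm can. A call with a gripper value outside its range is refused whole. The fingers move at their own pace and stop on an object; "newtons" is the grip in N (left out, the last holds). Time passes only in rows, so rows that repeat a pose let the fingers close. It gives the time, the measured TCP pose, the force, the opening and the grip force at its end, in the units of the state.
- robot.state(): the state, without advancing time (a new reading comes with each control period).
- robot.capture(name): name is "scene" or "top"; returns (picture, depth): 400x640x3 uint8, red, green, blue; 400x640 float32, m along the optical axis (not along the pixel's ray), 0 where there is no reading.
- robot.camera_info(name): a dict with "K" (3x3 intrinsics, pixels), "position" and "rotation" of the camera in the world. Camera axes: x right, y down, z forward; pixel columns grow to the right and rows downward; lengths in m; the calibration is good to about 2 mm. A picture is of the moment at which its call begins. camera_info takes no time and is no camera call.
- robot.hand_in(): hands the job in; it is judged then, once.
The state is a dict: "t": time; "joint_pos": joint angles; "joint_vel": joint speeds; "effort": joint torques, N m; "tool_pos": TCP position; "ee_rot": TCP orientation; "contact_force": force on the tool from outside, world axes, zero at the start; "moment": the same for the moment, N m; "gripper_width": opening from 0.0 (shut) to 1.0 (fully open); "gripper_force": force on a finger pad.
Only numpy, scipy, OpenCV 4.12 (cv2) and the standard library are available. Lean on these libraries where they do the work, as an engineer would, in place of code of your own. Each camera call takes 0.05 s, during which the arm holds its last target. There are 200 camera calls.

## Task

Load the blue corner-key magazine into the grey gravity feeder: keeping it upright, slide it back on the apron until its heel meets the foot of the sloping bed, then push its top so that it tips over onto its back on the bed. Then press the red knob in, turn it a quarter turn clockwise so that the steel bar lies across the magazine, and let the knob spring out again; leave the things round about where they are.

Things in the scene. Friction and masses are not known exactly. Their poses are not given: they have to be found in the camera images.
- feeder: Grey steel gravity feeder, fixed. Origin: on the work surface, mid-way along the line where apron and sloping bed meet; x from apron to bed (to the robot's left, 50 to 90 degrees round from straight ahead), z up. Flat apron: top at z 8 mm, x -175 to 0. Bed: rises from there to +x at 30 degrees, 245 mm long, rubber-lined. Guide rails 34 mm high, inner faces at y +-65 mm, along both.
- magazine: Blue case with black end caps and a window of white corner keys in front; loose, 0.5 to 1 kg, too big to grip. 90 deep (x) x 120 wide (y) x 220 mm tall (z). Origin: centre of its underside; z up its height, x to its back. Starts upright on the apron between the rails (5 mm play each side), window away from the bed, back edge 15 to 40 mm short of the bed.
- magazine_heel (a point): Heel: middle of the magazine's bottom back edge (its x +45, z 0 mm), magazine's axes. Home at feeder x 0, z 8 mm, both upright and loaded. Pushed at its front up to 60 mm above the apron the magazine slides; pushed near its top it tips about the heel, and falls back flat on the bed by itself once its top has gone back about 90 mm.
- knob_grip (a point): Centre of the round, knurled red knob (36 mm across, 28 mm high) on a post at the bed's near side (feeder +y). z is its turning axis, pointing out of the knob, square to the bed: 30 degrees off vertical, leaning to the apron; grip it along -z. The point turns with the knob; x is where its white line and the steel bar (54 mm long, its top 33 mm below this point) point.
- lock_bar (a joint): Turn of knob and bar together, rad: 0 = open, bar pointing up the slope beside the magazine; grows clockwise seen from above, to 1.571 = locked (end stop), bar across the loaded magazine, 3 mm clear of its front face, which lies 44 mm below point knob_grip. Bayonet cross pin: it turns only while the knob is pressed in more than 8.5 mm.
- lock_knob (a joint): How far the knob is pressed in along its axis, m: 0 = out (spring pushes 4 N), 0.010 = fully in (8 N, end stop). Released, it springs out only at open or locked; it must be out at the end.
- tape_measure: Yellow tape measure lying on the bench, 67x85x31 mm; loose bystander, to be left alone. Origin at the centre of its underside.
- screw_tin: Open round tin of screws, 66 mm across, 41 mm high; loose bystander, to be left alone. Origin at the centre of its underside.
- pine_block: Pine packing block, 47x125x37 mm; loose bystander, to be left alone. Origin at the centre of its underside.
- offcut: Brown U-channel offcut, 22x120x13 mm; loose bystander, to be left alone. Origin at the centre of its underside.
- clear_tape: Roll of clear tape lying flat, 104 mm across, 49 mm high; loose bystander, to be left alone. Origin at the centre of its underside.
- blue_marker: Dark blue felt marker, 132 mm long, 17 mm thick; loose bystander, to be left alone. Origin at the centre of its underside.

How it is judged:
On the way, in this order (a step that is already met when the one before it is completed fails the run):
1. the magazine stands upright with its heel against the foot of the bed (within 8 mm) (x of magazine_heel in the frame of feeder above -0.008 m and angle between magazine's own z axis and vertical below 0.09 rad), for 0.1 s.
2. the magazine lies on its back flat on the bed (within 4.5 degrees), its heel within 15 mm of the foot of the bed (angle between the x axis of magazine and the z axis of knob_grip, either way round below 0.08 rad and x of magazine_heel in the frame of feeder above -0.015 m), for 0.2 s.
At the end, for the whole second after the job is handed in: The magazine lies at rest on its back, flat on the sloping bed (within 4.5 degrees), its heel within 15 mm of the foot of the bed; the lock bar is turned across it (more than 1.45 of 1.571 rad) and the knob has sprung out again (less than 2 mm in) (all of step 2 and x of magazine_heel in the frame of feeder below 0.015 m and z of magazine_heel in the frame of feeder below 0.025 m and value of joint lock_bar above 1.45 rad and value of joint lock_knob below 0.002 m and linear speed of magazine below 0.02 m/s); the robot touches nothing.
It fails at once if one of the loose things round about (tape measure, screw tin, pine block, offcut, clear tape, blue marker) is moved by more than 20 mm (distance of any of tape_measure, screw_tin, pine_block, offcut, clear_tape, blue_marker from where it was at the start of the episode above 0.02 m).
It also fails if it takes over 50 s, if anything falls off the work surface, if the arm or the gripper's body presses on something with over 40 N, if the wrist force passes 120 N, or if a joint passes its speed limit or range.

## Working session

There is one attempt and no reset: what is moved stays moved. The work goes in short steps, Python scripts to look and compute and a tool call to move; the robot and the scene stay as the last step left them, time stands still between calls to the robot, and variables do not carry over. Pictures are saved under pics/ and viewed, at most 10 in all, crops included, and the job is handed in when it is done.

Besides the shell and the picture viewer there is one more tool, called after "Request:" as name(argument=value, ...), one argument or row to a line, values as JSON. drive_tool: Moves the arm, as the interface text tells. Its arguments: {"type":"object","properties":{"motion":{"type":"array","items":{"type":"array","items":{"type":"number"}}},"newtons":{"type":"number"}},"required":["motion"]}

```bash
mkdir -p pics; cat > h.py <<'E'
from plant import robot
import numpy as np, cv2
from scipy.spatial.transform import Rotation as R
def shot(n):
    p,d=robot.capture(n); i=robot.camera_info(n); return p,d,i
def pts(d,i):
    K=np.array(i["K"]); v,u=np.mgrid[:d.shape[0],:d.shape[1]]
    c=np.stack([(u-K[0,2])/K[0,0]*d,(v-K[1,2])/K[1,1]*d,d],-1)
    Rm=np.array(i["rotation"]); 
    if Rm.shape!=(3,3): Rm=R.from_quat(np.array(Rm)[[1,2,3,0]]).as_matrix()
    return c@Rm.T+np.array(i["position"])
def rot(): return R.from_quat(np.array(robot.state()["ee_rot"])[[1,2,3,0]]).as_matrix()
E
python3 - <<'E'
from h import *
for n in("scene","top"):
    p,d,i=shot(n); cv2.imwrite(f"pics/{n}0.png",p[...,::-1]); np.savez(f"{n}0.npz",p=p,d=d,P=pts(d,i)); print(i)
s=robot.state(); print(s); print(rot())
E
```

```text
{'K': array([[494.29477394,   0.        , 317.42578289],
       [  0.        , 494.29477394, 203.15581206],
       [  0.        ,   0.        ,   1.        ]]), 'position': array([-0.17460749,  1.11212973,  1.38068128]), 'rotation': array([ 0.11263902, -0.27658748,  0.87992646, -0.36951488])}
{'K': array([[407.07972194,   0.        , 314.11176841],
       [  0.        , 407.07972194, 194.11051903],
       [  0.        ,   0.        ,   1.        ]]), 'position': array([0.31365115, 0.06532341, 1.35979567]), 'rotation': array([-0.06577802,  0.71450763, -0.69318665,  0.06814964])}
{'t': 0.1, 'joint_pos': array([-1.32819136,  0.52196173, -0.03633764,  1.5999637 ,  0.02120537,
        1.02109093, -0.11275787]), 'joint_vel': array([ 0.0008158 , -0.00105241,  0.00221296, -0.00243439, -0.00082664,
       -0.00185503, -0.00023015]), 'effort': array([ 3.26332593e-03, -9.28482985e+01,  1.98402599e+00, -3.70530975e+01,
        1.82129745e-02,  5.26289266e-03,  4.71886074e-05]), 'tool_pos': array([0.19227017, 0.59439328, 0.25577405]), 'ee_rot': array([-4.50015539e-05,  1.55744342e-01,  9.87797262e-01, -5.17315922e-04]), 'contact_force': array([ 0.49954453, -0.69836529, -0.45799507]), 'moment': array([0.02142375, 0.01102535, 0.02988405]), 'gripper_force': 0.0, 'gripper_width': 0.9987220852595494}
[[-9.51487396e-01  3.07687622e-01 -2.50042879e-04]
 [ 3.07687715e-01  9.51486865e-01 -1.00798903e-03]
 [-7.22332319e-05 -1.03602398e-03 -9.99999461e-01]]
```

View pics/scene0.png

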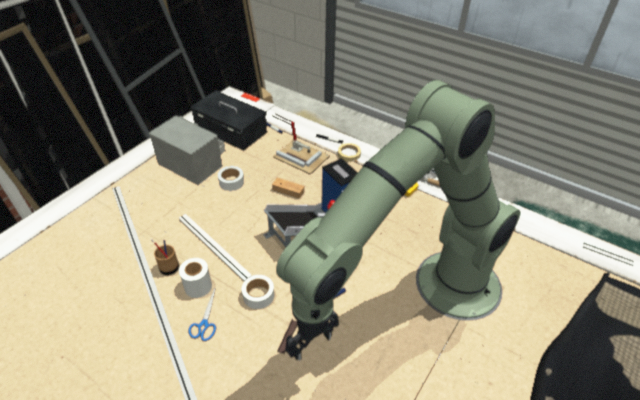

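View pics/top0.png

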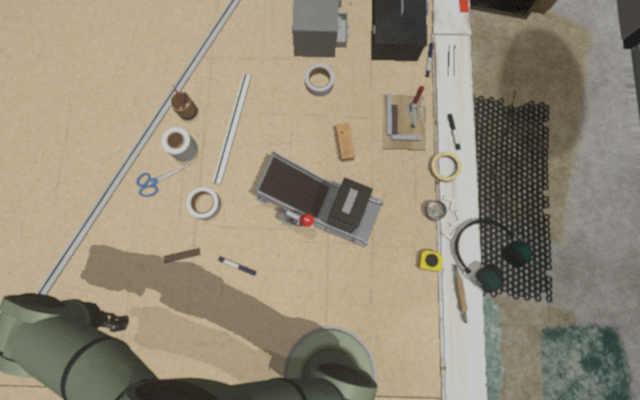

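The scene view shows the magazine partly hidden behind the arm. The top view shows the feeder with its bed at about (290,185), the magazine top at (350,203), the red knob at (307,220), the marker at (237,265), the tape roll at (203,203) and the offcut at (182,255).

```bash
cat > m.py <<'E'
from h import *
z=np.load("top0.npz"); p,d,P=z["p"],z["d"],z["P"]
hsv=cv2.cvtColor(p,cv2.COLOR_RGB2HSV)
# bed: dark pixels in region
m=np.zeros(d.shape,bool); m[150:225,255:330]=1
m&=(hsv[...,2]<75)&(d>0)&(P[...,2]<0.16)&(P[...,2]>.01)
m=cv2.erode(m.astype(np.uint8),np.ones((3,3)))>0
B=P[m]; 
for _ in range(3):
    c=B.mean(0); n=np.linalg.svd(B-c,full_matrices=0)[2][2]; n*=np.sign(n[2]); r=(B-c)@n; B=B[abs(r)<.004]
print("bed",len(B),c,n,"tilt",np.degrees(np.arccos(n[2])))
# magazine top
m2=(abs(P[...,2]-.228)<.012)&(d>0); m2[:150]=0;m2[260:]=0;m2[:,:315]=0;m2[:,400:]=0
k,l,st,ce=cv2.connectedComponentsWithStats(m2.astype(np.uint8)); j=1+np.argmax(st[1:,4]); T=P[l==j]
rc=cv2.minAreaRect((T[:,:2]*1000).astype(np.float32)); print("top",len(T),rc,np.median(T[:,2]))
bx=cv2.boxPoints(rc);print(bx)
# rails
yaw=np.arctan2(-n[1],-n[0]); print("yaw from bed",np.degrees(yaw))
m3=(hsv[...,0]<8)|(hsv[...,0]>172); m3&=(hsv[...,1]>140)&(hsv[...,2]>80); m3[:200]=0;m3[240:]=0;m3[:,:290]=0;m3[:,330:]=0
k,l,st,ce=cv2.connectedComponentsWithStats(m3.astype(np.uint8)); j=1+np.argmax(st[1:,4]); Q=P[(l==j)&(d>0)]
print("knob",st[j],ce[j],np.median(Q,0),Q[:,2].min(),Q[:,2].max())
E
python3 m.py
```

```text
bed 1570 [0.57939615 0.12568344 0.07032814] [-0.17229586 -0.46939641  0.86601452] tilt 30.00124717583008
top 1332 ((512.605712890625, -40.39555358886719), (89.99783325195312, 120.67683410644531), 69.55353546142578) 0.22783455193371616
[[ 440.3491    -61.481354]
 [ 553.4232   -103.637634]
 [ 584.8623    -19.309753]
 [ 471.7882     22.846527]]
yaw from bed 69.84391792086163
knob [301 214  13  12 113] [306.83185841 219.62831858] [0.46220884 0.08325323 0.19050373] 0.017833432094506607 0.20078148846094757
```

```bash
python3 - <<'E'
from h import *
z=np.load("top0.npz"); p=z["p"]
c=cv2.resize(p[140:260,240:400],(800,600),interpolation=cv2.INTER_CUBIC); cv2.imwrite("pics/crop0.png",c[...,::-1])
E
```

```text
(no output)
```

View pics/crop0.png

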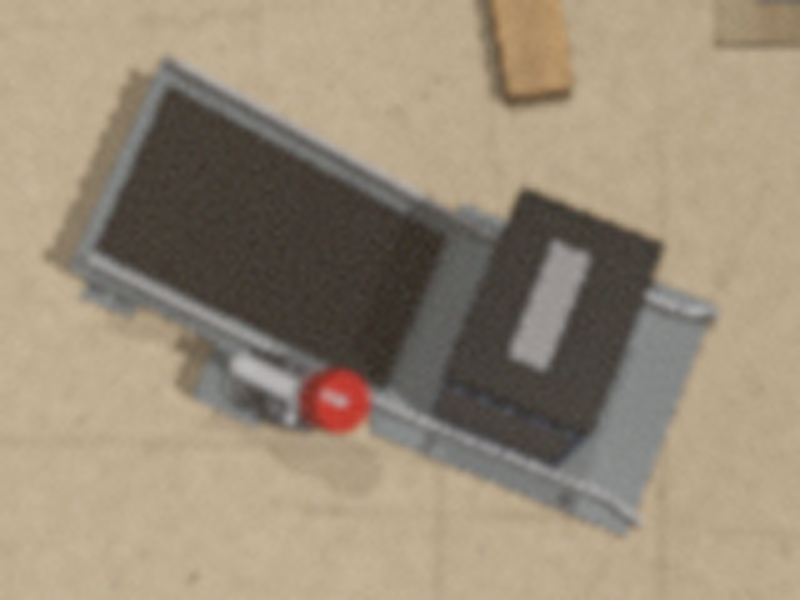

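The crop shows the feeder clearly, with the bar at (265,375) pointing up the slope, the knob at (335,400) and the magazine about 26 mm short of the foot. Magazine size and bed tilt match the given values. The tool stays vertical, so I'll work with tool y along feeder x. First I'll check the knob, the centre line and the wrist clearance.

```bash
cat >> h.py <<'E'
a=np.radians(69.65); FX=np.array([np.cos(a),np.sin(a),0]); FY=np.array([-np.sin(a),np.cos(a),0]); UP=np.array([0,0,1.])
F=np.stack([FX,FY,UP]); O=FX*.2110+FY*-.4948
def feed(p): return (np.asarray(p)-O)@F.T
N=np.array([-.5,0,np.cos(np.pi/6)])
def st():
    s=robot.state(); r=rot(); y=r[:,1]
    print("t",round(s["t"],2),"tcp mm",(feed(s["tool_pos"])*1000).round(1),"yawerr(+cw needed) rad",round(np.arctan2(y[1],y[0])-a,3),"Ffeed",(F@s["contact_force"]).round(1),"w",round(s["gripper_width"],3),"gf",round(s["gripper_force"],1))
E
cat > m2.py <<'E'
from h import *
z=np.load("top0.npz"); p,d,P=z["p"],z["d"],z["P"]; hsv=cv2.cvtColor(p,cv2.COLOR_RGB2HSV)
Q=feed(P)
m=(d>0)&(hsv[...,2]<75); m[:150]=0;m[225:]=0;m[:,:255]=0;m[:,330:]=0
h=Q@N-.008*N[2]
b=Q[m&(abs(h)<.006)&(Q[...,0]>.05)&(Q[...,0]<.2)]; print("bed y range",np.percentile(b[:,1],[0.5,2,98,99.5])*1000,"h",np.median(b@N)-.008*N[2])
m3=((hsv[...,0]<8)|(hsv[...,0]>172))&(hsv[...,1]>140)&(hsv[...,2]>80)&(d>0); m3[:200]=0;m3[240:]=0;m3[:,:290]=0;m3[:,330:]=0
k=Q[m3]; kh=h[m3]; t=k[kh>.140]; print("knob",len(k),len(t),np.percentile(kh,[50,90])*1000,(t.min(0)+t.max(0))*500,np.ptp(t,axis=0)*1000)
print("knob_grip est",((t.min(0)+t.max(0))/2-N*.014)*1000)
z=np.load("scene0.npz");P=z["P"];Q=feed(P)-feed(robot.state()["tool_pos"])
for lo in np.arange(-.03,.42,.03):
    s=(Q[...,2]>lo)&(Q[...,2]<lo+.03)&(np.hypot(Q[...,0],Q[...,1])<.2)&(z["d"]>0); q=Q[s]
    if len(q)>5: print(round(lo,2),len(q),(np.percentile(q[:,:2],[1,99],axis=0)*1000).round().tolist())
E
python3 m2.py
```

```text
bed y range [-58.63166863 -56.63553599  48.31603016  49.76396536] h -0.00019374921647472097
knob 113 84 [145.99943662 149.32806418] [ 25.06683898  89.51835211 190.30876799] [29.41599229 34.42417492 20.94544095]
knob_grip est [ 32.06683898  89.51835211 178.18441233]
-0.03 25 [[-54.0, -10.0], [49.0, 13.0]]
0.0 71 [[-58.0, -4.0], [56.0, 14.0]]
0.03 264 [[-72.0, -10.0], [73.0, 19.0]]
0.06 253 [[-69.0, -9.0], [70.0, 20.0]]
0.09 180 [[-65.0, -10.0], [67.0, 38.0]]
0.12 172 [[-20.0, -6.0], [38.0, 38.0]]
0.15 167 [[-36.0, -15.0], [47.0, 48.0]]
0.18 325 [[-36.0, -18.0], [46.0, 48.0]]
0.21 283 [[-23.0, -15.0], [45.0, 51.0]]
0.24 230 [[-48.0, -26.0], [48.0, 59.0]]
0.27 349 [[-84.0, -37.0], [61.0, 67.0]]
0.3 963 [[-96.0, -41.0], [61.0, 66.0]]
0.33 1913 [[-101.0, -46.0], [50.0, 61.0]]
0.36 1727 [[-148.0, -57.0], [12.0, 51.0]]
0.39 1402 [[-188.0, -56.0], [-45.0, 31.0]]
```

Request:
drive_tool(
  motion=[
    [0,0,-4,0.04,1],
    [0,0,-8,0.04,1],
    [0,0,-10,0.04,1],
  ],
)

```text
t: 0.4
tool_pos: [0.1925, 0.5951, 0.3593]
ee_rot: [0.0, 0.176, 0.984, 0.001]
contact_force: [-1.0, 0.1, 1.0]
gripper_width: 1.0
gripper_force: 0.0
```

```bash
python3 - <<'E'
from h import *
p,d,i=shot("scene"); s=robot.state(); Q=feed(pts(d,i))-feed(s["tool_pos"]); st()
for lo in np.arange(-.04,.11,.006):
    m=(Q[...,2]>lo)&(Q[...,2]<lo+.006)&(np.hypot(Q[...,0],Q[...,1])<.13)&(d>0); q=Q[m]
    if len(q)>3: print(round(lo*1000),len(q),(np.percentile(q[:,:2],[3,97],axis=0)*1000).round().tolist())
E
```

```text
t 0.45 tcp mm [414.5 521.3 361.5] yawerr(+cw needed) rad 0.002 Ffeed [-0.4 -0.1  2.8] w 1.003 gf 0.0
-16 5 [[-45.0, -6.0], [37.0, 5.0]]
-10 19 [[-49.0, -8.0], [48.0, 12.0]]
-4 25 [[-54.0, -8.0], [55.0, 11.0]]
2 21 [[-57.0, -5.0], [55.0, 11.0]]
8 22 [[-57.0, 2.0], [55.0, 12.0]]
14 12 [[-47.0, 6.0], [53.0, 11.0]]
20 12 [[-50.0, 6.0], [55.0, 11.0]]
26 20 [[-68.0, -4.0], [55.0, 13.0]]
32 68 [[-68.0, -9.0], [71.0, 13.0]]
38 71 [[-70.0, -8.0], [73.0, 14.0]]
44 69 [[-71.0, -9.0], [72.0, 17.0]]
50 74 [[-68.0, -9.0], [71.0, 18.0]]
56 57 [[-67.0, -7.0], [70.0, 17.0]]
62 54 [[-70.0, -10.0], [70.0, 19.0]]
68 53 [[-65.0, -8.0], [69.0, 20.0]]
74 71 [[-60.0, -4.0], [68.0, 20.0]]
80 69 [[-65.0, -9.0], [67.0, 13.0]]
86 123 [[-67.0, -10.0], [66.0, 12.0]]
92 17 [[33.0, -6.0], [64.0, 12.0]]
98 15 [[1.0, -11.0], [36.0, 35.0]]
104 51 [[-17.0, -4.0], [36.0, 37.0]]
```

Request:
drive_tool(
  motion=[
    [-4,-3,0,0,1],
    [-8,-6,0,0,1],
    [-12,-8,0,0,1],
    [-16,-10,0,0,1],
    [-20,-13,0,0,1],
  ],
)

```text
t: 0.95
tool_pos: [0.336, 0.4024, 0.3558]
ee_rot: [-0.0, 0.175, 0.985, -0.0]
contact_force: [1.5, 0.2, -0.9]
gripper_width: 1.002
gripper_force: 0.0
```

Request:
drive_tool(
  motion=[
    [-4,-2.5,0,0,1],
    [-8,-5,0,0,1],
    [-12,-7.5,0,0,1],
    [-15,-11,0,0,1],
    [-17,-15,0,0,1],
  ],
)

```text
t: 1.45
tool_pos: [0.4438, 0.202, 0.3557]
ee_rot: [-0.0, 0.176, 0.984, -0.0]
contact_force: [1.0, 0.5, 0.4]
gripper_width: 0.999
gripper_force: 0.0
```

Request:
drive_tool(
  motion=[
    [-2,-4.5,0,0,1],
    [-4,-9,0,0,1],
    [-6,-13.5,0,0,1],
    [-8,-18,0,0,1],
    [-10,-22.5,0,0,1],
  ],
)

```text
t: 1.95
tool_pos: [0.4584, -0.0436, 0.3562]
ee_rot: [0.0, 0.175, 0.984, 0.0]
contact_force: [2.0, 0.5, 1.0]
gripper_width: 1.002
gripper_force: 0.0
```

Request:
drive_tool(
  motion=[
    [-2,-4.5,0,0,1],
    [-4,-9,0,0,1],
    [-5,-12,0,0,1],
    [-5,-12,0,0,1],
  ],
)

```text
t: 2.35
tool_pos: [0.4633, -0.1757, 0.356]
ee_rot: [-0.0, 0.178, 0.984, -0.001]
contact_force: [0.3, 1.0, 0.5]
gripper_width: 0.998
gripper_force: 0.0
```

```bash
python3 -c "
from h import *
st()"
```

```text
t 2.35 tcp mm [-214.7   -0.7  356. ] yawerr(+cw needed) rad -0.003 Ffeed [1.  0.1 0.5] w 0.998 gf 0.0
```

Request:
drive_tool(
  motion=[
    [0,0,5,0,1],
    [0,0,10,0,1],
    [0,0,15,0,1],
    [0,0,20,0,1],
    [0,0,24,0,1],
  ],
)

```text
t: 2.85
tool_pos: [0.4634, -0.1706, 0.1136]
ee_rot: [-0.001, 0.175, 0.985, 0.0]
contact_force: [0.6, -0.5, 0.1]
gripper_width: 1.002
gripper_force: 0.0
```

Request:
drive_tool(
  motion=[
    [0,0,4,0,1],
    [0,0,7,0,1],
    [0,0,8.5,0,1],
    [0,1,8.5,0,1],
    [0,2,8.5,0,1],
  ],
)

```text
t: 3.35
tool_pos: [0.4715, -0.1517, 0.0315]
ee_rot: [-0.0, 0.176, 0.984, 0.0]
contact_force: [0.1, 0.6, 0.6]
gripper_width: 0.997
gripper_force: 0.0
```

```bash
cat > see.py <<'E'
from h import *
import sys
st(); p,d,i=shot("top"); cv2.imwrite(f"pics/{sys.argv[1]}.png",cv2.resize(p[120:270,220:420],(800,600))[...,::-1])
P=pts(d,i);Q=feed(P); m=(abs(Q[...,2]-.228)<.02)&(d>0)&(abs(Q[...,1])<.075)&(Q[...,0]>-.125)&(Q[...,0]<.06)
hsv=cv2.cvtColor(p,cv2.COLOR_RGB2HSV); 
q=Q[m]; print("magtop n",len(q))
if len(q)>50:
    print("x",np.percentile(q[:,0],[1,50,99])*1000,"y",np.percentile(q[:,1],[1,99])*1000,"slope",np.linalg.lstsq(np.c_[q[:,:2],np.ones(len(q))],q[:,2],rcond=None)[0])
E
python3 see.py a1
```

```text
t 3.35 tcp mm [-189.3   -0.    31.5] yawerr(+cw needed) rad 0.002 Ffeed [0.6 0.2 0.6] w 0.997 gf 0.0
magtop n 863
x [-114.3382023   -61.20700092  -26.1188826 ] y [-59.05113672  58.26910873] slope [ 0.00341653 -0.0074486   0.22758772]
```

Request:
drive_tool(
  motion=[
    [0,0.4,0.2,0,1],
    [0,0.8,0.2,0,1],
    [0,1.2,0.2,0,1],
    [0,1.5,0.2,0,1],
    [0,1.5,0.2,0,1],
  ],
)

```text
t: 3.9
tool_pos: [0.4768, -0.1382, 0.0296]
ee_rot: [0.0, 0.175, 0.985, 0.0]
contact_force: [0.3, -0.2, 0.1]
gripper_width: 0.998
gripper_force: 0.0
```

```bash
python3 see.py a2
```

```text
t 3.9 tcp mm [-174.8   -0.3   29.6] yawerr(+cw needed) rad 0.003 Ffeed [-0.1 -0.4  0.1] w 0.998 gf 0.0
magtop n 855
x [-99.94623059 -50.86483842 -11.97401829] y [-58.2633944   56.96476108] slope [-0.00455768 -0.00103082  0.22747793]
```

Request:
drive_tool(
  motion=[
    [0,0.4,0,0,1],
    [0,0.7,0,0,1],
    [0,0.9,0,0,1],
    [0,1.1,0,0,1],
    [0,1.1,0,0,1],
  ],
)

```text
t: 4.45
tool_pos: [0.4803, -0.1283, 0.0294]
ee_rot: [0.0, 0.176, 0.984, -0.0]
contact_force: [-0.7, -2.8, 0.6]
gripper_width: 1.006
gripper_force: 0.0
```

```bash
python3 see.py a3
```

```text
t 4.45 tcp mm [-164.3   -0.2   29.4] yawerr(+cw needed) rad 0.002 Ffeed [-2.9 -0.3  0.6] w 1.006 gf 0.0
magtop n 869
x [-89.36178884 -42.92219343  -1.60386874] y [-57.97589782  52.54333253] slope [-0.00422593  0.00233163  0.22746933]
```

View pics/a3.png

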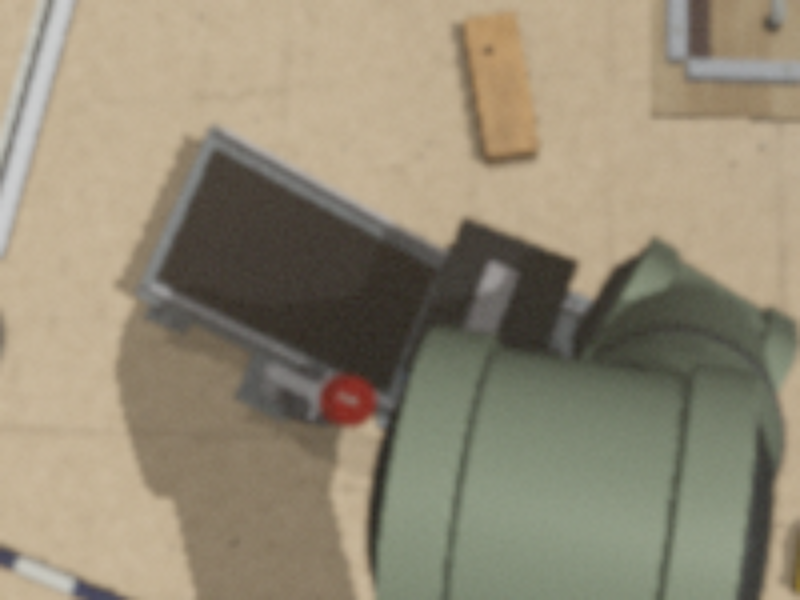

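The magazine's back edge now meets the bed foot at about (400,390), still upright. I'll nudge it 2 mm more to check that it is seated.

Request:
drive_tool(
  motion=[
    [0,0.2,0,0,1],
    [0,0.2,0,0,1],
  ],
)

```text
t: 4.7
tool_pos: [0.4807, -0.1269, 0.0293]
ee_rot: [-0.0, 0.176, 0.984, -0.0]
contact_force: [-2.4, -5.8, 0.0]
gripper_width: 1.001
gripper_force: 0.0
```

```bash
python3 see.py a4
```

```text
t 4.7 tcp mm [-162.8   -0.    29.3] yawerr(+cw needed) rad 0.002 Ffeed [-6.3  0.2  0. ] w 1.001 gf 0.0
magtop n 866
x [-87.07005245 -40.77147345   0.97688708] y [-57.49841814  51.86117889] slope [-0.01395676  0.00123019  0.22736894]
```

Request:
drive_tool(
  motion=[
    [0,-1.5,0,0,1],
    [0,-2,-4,0,1],
    [0,-2,-9,0,1],
    [0,-2,-14,0,1],
    [0,-2,-18.6,0,1],
  ],
)

```text
t: 5.25
tool_pos: [0.4737, -0.145, 0.2175]
ee_rot: [0.0, 0.175, 0.984, 0.0]
contact_force: [-0.6, 0.6, 0.1]
gripper_width: 0.996
gripper_force: 0.0
```

Request:
drive_tool(
  motion=[
    [0,1.5,0,0,1],
    [0,3,0,0,1],
    [0,4,0,0,1],
    [0,5,0,0,1],
    [0,6,0,0,1],
  ],
)

```text
t: 5.75
tool_pos: [0.4948, -0.0886, 0.2151]
ee_rot: [-0.0, 0.176, 0.984, -0.0]
contact_force: [-0.9, -2.6, 1.5]
gripper_width: 1.005
gripper_force: 0.9
```

```bash
python3 see.py a5
```

```text
t 5.75 tcp mm [-1.220e+02  1.000e-01  2.151e+02] yawerr(+cw needed) rad 0.002 Ffeed [-2.8 -0.1  1.5] w 1.005 gf 0.9
magtop n 1300
x [-67.03997991 -19.79139301  23.22890383] y [-56.51656943  61.15408595] slope [-0.08927051 -0.02004966  0.22899013]
```

Tipping is under way, with low force. I'll continue.

Request:
drive_tool(
  motion=[
    [0,1,0,0,1],
    [0,2,0,0,1],
    [0,3,0,0,1],
    [0,4,0,0,1],
    [0,5,0,0,1],
  ],
)

```text
t: 6.3
tool_pos: [0.5123, -0.0411, 0.2153]
ee_rot: [-0.0, 0.175, 0.984, 0.0]
contact_force: [-0.5, -0.2, 0.4]
gripper_width: 0.997
gripper_force: 0.1
```

Request:
drive_tool(
  motion=[
    [0,1,0,0,1],
    [0,2,0,0,1],
    [0,3,0,0,1],
    [0,3,0,0,1],
    [0,3,0,0,1],
  ],
)

```text
t: 6.8
tool_pos: [0.5224, -0.0139, 0.2153]
ee_rot: [-0.0, 0.175, 0.984, -0.0]
contact_force: [0.1, 0.3, -0.3]
gripper_width: 1.0
gripper_force: 0.0
```

```bash
python3 see.py a6
```

```text
t 6.8 tcp mm [-4.240e+01  2.000e-01  2.153e+02] yawerr(+cw needed) rad 0.003 Ffeed [ 0.3  0.  -0.3] w 1.0 gf 0.0
magtop n 1
```

View pics/a6.png

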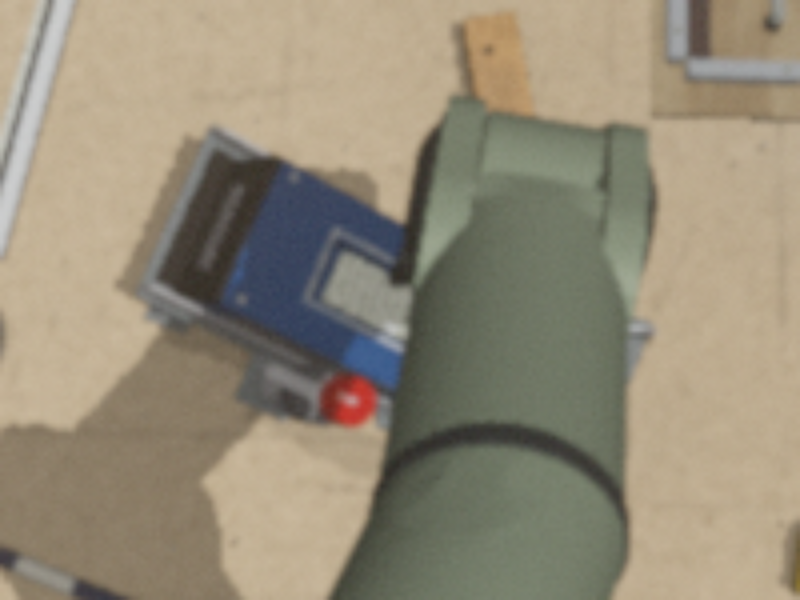

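The magazine lies flat on the bed, with its blue front face visible from (200,270) to (400,370). The knob at (349,400) is clear. Next I'll raise the tool, then check the joints and remeasure the lie and the knob.

Request:
drive_tool(
  motion=[
    [0,-2,-2,0,1],
    [0,-6,-5,0,1],
    [0,-10,-9,0,1],
    [0,-14,-9,0,1],
    [0,-16,-9,0,1],
  ],
)

```text
t: 7.35
tool_pos: [0.4656, -0.1679, 0.3069]
ee_rot: [0.001, 0.178, 0.984, -0.0]
contact_force: [0.2, 0.0, -0.5]
gripper_width: 0.993
gripper_force: 0.0
```

```bash
cat > k.py <<'E'
from h import *
st(); print("q",robot.state()["joint_pos"].round(2))
p,d,i=shot("top"); Q=feed(pts(d,i)); hsv=cv2.cvtColor(p,cv2.COLOR_RGB2HSV); h=Q@N-.008*N[2]
b=(d>0)&(hsv[...,0]>100)&(hsv[...,0]<130)&(hsv[...,1]>90)&(abs(h-.09)<.02)&(abs(Q[...,1])<.07); q=Q[b]
c=q.mean(0); n=np.linalg.svd(q-c,full_matrices=0)[2][2]; n*=np.sign(n[2]); print("face",len(q),"h",np.median(q@N)-.008*N[2],"ang",np.degrees(np.arccos(n@N)))
S=np.array([np.cos(np.pi/6),0,.5]); f=(d>0)&(abs(h-.09)<.006)&(abs(Q[...,1])<.06); u=Q[f]@S; print("slope extent",np.percentile(u,[1,99])*1000,"y",np.percentile(Q[f][:,1],[1,99])*1000)
m3=((hsv[...,0]<8)|(hsv[...,0]>172))&(hsv[...,1]>140)&(hsv[...,2]>80)&(d>0); m3[:200]=0;m3[240:]=0;m3[:,:290]=0;m3[:,330:]=0
k=Q[m3&(h>.115)&(h<.165)]; kh=k@N-.008*N[2]; t=k[kh>np.percentile(kh,60)-.006]; c=(t.min(0)+t.max(0))/2; c+=N*(.148-(c@N-.008*N[2])); print("knob h",np.percentile(kh,[10,50,90])*1000,"grip",(c-N*.014)*1000,np.ptp(t,axis=0)*1000)
g=(d>0)&(hsv[...,1]<60)&(hsv[...,2]>110)&(h>.08)&(h<.115)&(np.hypot(Q[...,0]-.045,Q[...,1]-.09)<.09)
if g.sum()>3: print("bar px",g.sum(),"slope/y rel to knob",((Q[g]-c)@S).mean()*1000,((Q[g]-c)[:,1]).mean()*1000)
E
python3 k.py
```

```text
t 7.35 tcp mm [-2.065e+02 -2.000e-01  3.069e+02] yawerr(+cw needed) rad -0.002 Ffeed [ 0.1 -0.2 -0.5] w 0.993 gf 0.0
q [-0.19  0.28  0.52  1.89 -0.17  1.01  1.62]
face 1350 h 0.08962547958820224 ang 0.19157212280548136
slope extent [-1870.87179892   223.24958944] y [-57.05569893  59.12721693]
knob h [134.38595298 146.06364451 149.7203048 ] grip [ 30.68917413  91.2362916  180.44827509] [28.7079889  32.71114973 19.79113039]
bar px 290 slope/y rel to knob -0.45974486114472934 -52.44348205204483
```

Request:
drive_tool(
  motion=[
    [1.8,4.7,0,0.14,1],
    [3.6,9.4,0,0.28,1],
    [5.4,14.1,0,0.42,1],
    [7.2,18.8,0,0.56,1],
    [9,23.7,0,0.7,1],
  ],
)

```text
t: 7.9
tool_pos: [0.4651, 0.0423, 0.3054]
ee_rot: [0.0, 0.464, 0.886, 0.0]
contact_force: [0.8, 0.0, -0.5]
gripper_width: 0.999
gripper_force: 0.0
```

Request:
drive_tool(
  motion=[
    [0,0,0,0.14,1],
    [0,0,0,0.28,1],
    [0,0,0,0.42,1],
    [0,0,0,0.42,1],
  ],
)

```text
t: 8.3
tool_pos: [0.4654, 0.0409, 0.3052]
ee_rot: [-0.0, 0.637, 0.771, -0.0]
contact_force: [0.2, 0.0, -0.8]
gripper_width: 1.003
gripper_force: 0.0
```

```bash
cat >> h.py <<'E'
def to(t):
    "cm in tool axes to feeder point (mm)"
    s=robot.state(); w=O+F.T@(np.array(t)/1000)-s["tool_pos"]; print("shift cm",(rot().T@w*100).round(2))
def axis(): print("per 10mm press, tool cm",(rot().T@(F.T@(-N))).round(3), "down along")
E
python3 -c "
from h import *
st(); to([31,90,182]); axis(); print(robot.state()['joint_pos'].round(2))"
```

```text
t 8.3 tcp mm [-10.8  72.7 305.2] yawerr(+cw needed) rad -1.027 Ffeed [ 0.1 -0.2 -0.8] w 1.003 gf 0.0
shift cm [ 4.47  0.68 12.32]
per 10mm press, tool cm [0.428 0.259 0.866] down along
[-0.73  0.25  0.63  1.96 -0.17  0.99  0.17]
```

Request:
drive_tool(
  motion=[
    [2.2,0.3,0,0.1,1],
    [4.5,0.7,2,0.1,1],
    [4.5,0.7,6,0.1,1],
    [4.5,0.7,9,0.1,1],
    [4.5,0.7,9,0.1,1],
  ],
)

```text
t: 8.8
tool_pos: [0.4622, 0.086, 0.2127]
ee_rot: [-0.001, 0.673, 0.74, -0.002]
contact_force: [0.2, -0.2, 0.3]
gripper_width: 1.003
gripper_force: 0.0
```

```bash
python3 -c "
from h import *
st(); to([31,90,183]); axis()
for n in ['scene','top']:
    p,d,i=shot(n); P=O+F.T@np.array([.031,.09,.19]); Rm=R.from_quat(np.array(i['rotation'])[[1,2,3,0]]).as_matrix(); c=Rm.T@(P-i['position']); u=(i['K']@c/c[2])[:2].astype(int); print(u)
    cv2.imwrite(f'pics/b_{n}.png',cv2.resize(p[max(u[1]-45,0):u[1]+45,max(u[0]-60,0):u[0]+60],(800,600))[...,::-1])"
```

```text
t 8.8 tcp mm [ 30.4  91.4 212.7] yawerr(+cw needed) rad -1.12 Ffeed [-0.1 -0.2  0.3] w 1.003 gf 0.0
shift cm [0.   0.16 2.97]
per 10mm press, tool cm [0.452 0.222 0.864] down along
[332 203]
[305 219]
```

View pics/b_scene.png

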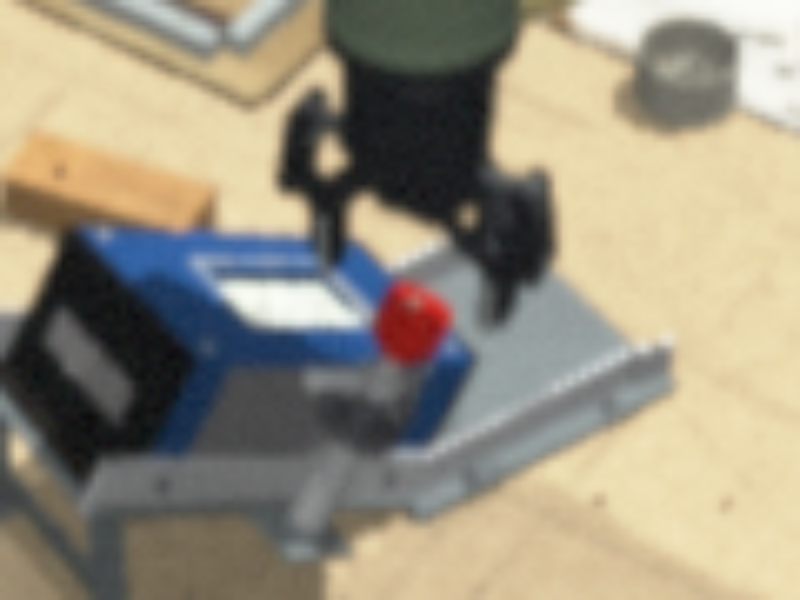

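The fingers, with tips at (325,255) and (490,315), straddle the knob at (412,322) with room on both sides. I'll descend and grip.

Request:
drive_tool(
  motion=[
    [0,0.1,1.5,0,1],
    [0,0.1,2.9,0,1],
    [0,0.1,2.9,0,0.6],
    [0,0.1,2.9,0,0.3],
    [0,0.1,2.9,0,0.3],
  ],
  newtons=40,
)

```text
t: 9.4
tool_pos: [0.4653, 0.0867, 0.1876]
ee_rot: [0.0, 0.674, 0.739, 0.001]
contact_force: [-11.4, 1.2, 3.2]
gripper_width: 0.514
gripper_force: 5.9
```

Request:
drive_tool(
  motion=[
    [0,0,0,0,0.2],
    [0,0,0,0,0.2],
  ],
)

```text
t: 9.6
tool_pos: [0.4637, 0.0871, 0.1869]
ee_rot: [-0.001, 0.674, 0.739, -0.0]
contact_force: [-10.9, 3.0, 5.0]
gripper_width: 0.444
gripper_force: 39.5
```

```bash
python3 -c "
from h import *
st();axis()"
```

```text
t 9.6 tcp mm [ 31.9  90.3 186.9] yawerr(+cw needed) rad -1.123 Ffeed [-1.  11.3  5. ] w 0.444 gf 39.5
per 10mm press, tool cm [0.45  0.218 0.866] down along
```

Request:
drive_tool(
  motion=[
    [0.27,0.13,0.52,0,0.2],
    [0.54,0.26,1.04,0,0.2],
    [0.6,0.3,1.15,0,0.2],
  ],
  newtons=50,
)

```text
t: 9.9
tool_pos: [0.4647, 0.0935, 0.1747]
ee_rot: [-0.002, 0.674, 0.739, -0.002]
contact_force: [-18.4, 1.7, 13.9]
gripper_width: 0.436
gripper_force: 55.0
```

```bash
cat > kk.py <<'E'
from h import *
s=robot.state(); st();axis(); print("press force along -N",-(F@s["contact_force"])@-N, "tool N-coord mm", (feed(s["tool_pos"])@N)*1000)
E
python3 kk.py
```

```text
t 9.9 tcp mm [ 38.3  91.7 174.7] yawerr(+cw needed) rad -1.123 Ffeed [-4.8 17.9 13.9] w 0.436 gf 55.0
per 10mm press, tool cm [0.45  0.221 0.865] down along
press force along -N 14.453050227450328 tool N-coord mm 132.14379456531725
```

Request:
drive_tool(
  motion=[
    [0,0,0,0.12,0.2],
    [0,0,0,0.24,0.2],
    [0,0,0,0.36,0.2],
    [0,0,0,0.48,0.2],
    [0,0,0,0.48,0.2],
  ],
)

```text
t: 10.4
tool_pos: [0.4656, 0.0937, 0.1749]
ee_rot: [-0.001, 0.831, 0.556, -0.001]
contact_force: [-8.2, 3.0, -2.6]
gripper_width: 0.406
gripper_force: 53.9
```

```bash
cat >> kk.py <<'E'
for n in ['scene']:
    p,d,i=shot(n); cv2.imwrite(f'pics/kk_{s["t"]:.1f}.png',cv2.resize(p[158:248,272:392],(800,600))[...,::-1])
    Q=feed(pts(d,i)); h=Q@N-.008*N[2]; hsv=cv2.cvtColor(p,cv2.COLOR_RGB2HSV)
    S=np.array([np.cos(np.pi/6),0,.5]); c=np.array([.031,.09,.18])
    m3=((hsv[...,0]<8)|(hsv[...,0]>172))&(hsv[...,1]>140)&(hsv[...,2]>70)&(d>0)&(abs(h-.134)<.03)&(abs(Q[...,1]-.09)<.03)
    if m3.sum()>5: print("knob top h mm",np.percentile(h[m3],[50,95])*1000,m3.sum())
    g=(d>0)&(hsv[...,1]<70)&(h>.088)&(h<.108)&(abs(Q[...,0]-.045)<.06)&(abs(Q[...,1]-.09)<.07); r=Q[g]-c; u,v=r@S*1000,r[:,1]*1000; k=np.hypot(u,v); k2=(k>15)&(k<60); print("bar pts",k2.sum(),"cw angle from upslope",np.degrees(np.arctan2(-np.median(v[k2]),np.median(u[k2]))))
E
python3 kk.py
```

```text
t 10.4 tcp mm [ 38.8  90.8 174.9] yawerr(+cw needed) rad -1.607 Ffeed [-0.1  8.8 -2.6] w 0.406 gf 53.9
per 10mm press, tool cm [ 0.5   -0.015  0.866] down along
press force along -N -2.236651023657305 tool N-coord mm 132.0453462980107
knob top h mm [128.29200877 150.98568352] 49
bar pts 63 cw angle from upslope 10.327918428189236
```

View pics/kk_10.4.png

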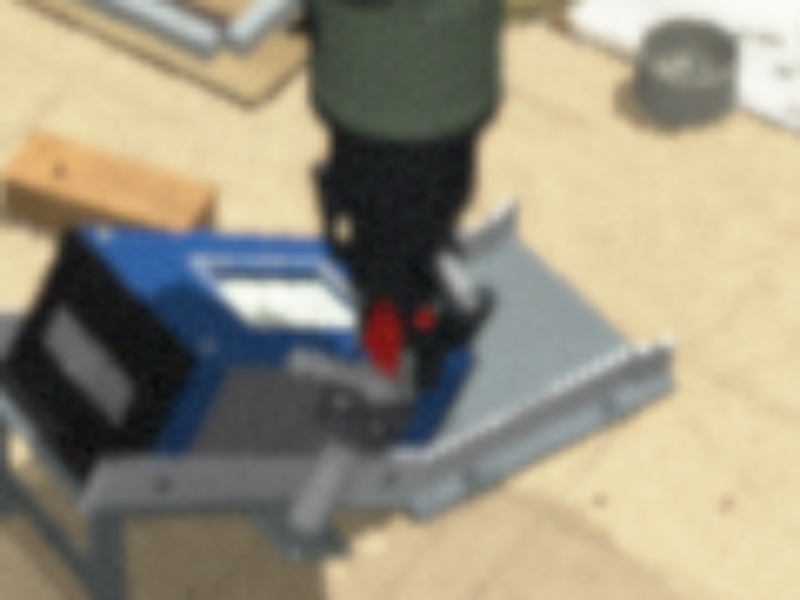

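The bar's free end has moved from (305,380) to (295,360), towards the magazine, so it is turning while pressed in. I'll continue the stroke with a little more press.

Request:
drive_tool(
  motion=[
    [0.1,0,0.2,0.12,0.2],
    [0.1,0,0.2,0.24,0.2],
    [0.1,0,0.2,0.36,0.2],
    [0.1,0,0.2,0.48,0.2],
    [0.1,0,0.2,0.48,0.2],
  ],
)

```text
t: 10.95
tool_pos: [0.4665, 0.0914, 0.1746]
ee_rot: [0.0, 0.94, 0.341, -0.001]
contact_force: [-25.3, -18.7, 57.3]
gripper_width: 0.411
gripper_force: 156.2
```

```bash
python3 kk.py
```

```text
t 10.95 tcp mm [ 36.9  89.2 174.6] yawerr(+cw needed) rad -2.09 Ffeed [-26.4  17.2  57.3] w 0.411 gf 156.2
per 10mm press, tool cm [ 0.436 -0.247  0.865] down along
press force along -N 62.8219519430156 tool N-coord mm 132.7245311377343
knob top h mm [117.77264012 125.14430636] 9
bar pts 72 cw angle from upslope 48.4880148174922
```

Request:
drive_tool(
  motion=[
    [0,0,-0.2,0,0.75],
    [0,0,-0.4,0,0.75],
    [0,0,-0.6,-0.12,0.75],
    [0,0,-0.8,-0.26,0.75],
    [0,0,-0.8,-0.4,0.75],
  ],
  newtons=40,
)

```text
t: 11.5
tool_pos: [0.4681, 0.0942, 0.1816]
ee_rot: [0.0, 0.85, 0.527, 0.001]
contact_force: [-0.1, -1.0, -0.2]
gripper_width: 0.754
gripper_force: 0.0
```

Request:
drive_tool(
  motion=[
    [0,0,0,-0.14,0.75],
    [0,0,0,-0.28,0.75],
    [0,0,0,-0.42,0.75],
    [0,0,0,-0.5,0.75],
    [0,0,0,-0.5,0.75],
  ],
)

```text
t: 12.0
tool_pos: [0.468, 0.0939, 0.1814]
ee_rot: [0.0, 0.695, 0.719, 0.001]
contact_force: [0.6, -0.4, 0.8]
gripper_width: 0.753
gripper_force: 0.0
```

```bash
python3 kk.py; python3 -c "
from h import *
to([36,90,177])"
```

```text
t 12.0 tcp mm [ 39.8  88.7 181.4] yawerr(+cw needed) rad -1.182 Ffeed [-0.2 -0.7  0.8] w 0.753 gf 0.0
per 10mm press, tool cm [0.462 0.189 0.866] down along
press force along -N 0.8001498740774576 tool N-coord mm 137.1789538090349
knob top h mm [130.43700038 139.70653969] 85
bar pts 65 cw angle from upslope 38.0287599575381
shift cm [-0.3  -0.26  0.43]
```

The knob stays pressed in, with its top about 139 mm above the bed instead of 148, and the bar is part-way round. I'll regrip for a second stroke.

Request:
drive_tool(
  motion=[
    [-0.3,-0.2,0.4,0,0.75],
    [-0.3,-0.2,0.4,0,0.4],
    [-0.3,-0.2,0.4,0,0.2],
    [-0.3,-0.2,0.4,0,0.2],
    [-0.3,-0.2,0.4,0,0.2],
  ],
  newtons=40,
)

```text
t: 12.55
tool_pos: [0.4646, 0.0907, 0.1766]
ee_rot: [-0.001, 0.696, 0.718, -0.001]
contact_force: [-9.4, -0.0, 6.3]
gripper_width: 0.436
gripper_force: 39.2
```

Request:
drive_tool(
  motion=[
    [0.05,0,0.1,0.12,0.2],
    [0.05,0,0.1,0.24,0.2],
    [0.05,0,0.1,0.36,0.2],
    [0.05,0,0.1,0.48,0.2],
    [0.05,0,0.1,0.48,0.2],
  ],
)

```text
t: 13.05
tool_pos: [0.4645, 0.0919, 0.1754]
ee_rot: [-0.001, 0.847, 0.531, -0.001]
contact_force: [-5.7, 2.3, 2.3]
gripper_width: 0.409
gripper_force: 49.6
```

```bash
python3 kk.py
```

```text
t 13.05 tcp mm [ 36.7  91.3 175.4] yawerr(+cw needed) rad -1.667 Ffeed [0.2 6.1 2.3] w 0.409 gf 49.6
per 10mm press, tool cm [ 0.499 -0.046  0.865] down along
press force along -N 1.8739669277272566 tool N-coord mm 133.54972146904157
knob top h mm [128.22897818 148.64599208] 51
bar pts 67 cw angle from upslope 52.30387405589236
```

Request:
drive_tool(
  motion=[
    [0,0,0,0.1,0.2],
    [0,0,0,0.2,0.2],
    [0,0,0,0.28,0.2],
    [0,0,0,0.28,0.2],
  ],
)

```text
t: 13.5
tool_pos: [0.4642, 0.0912, 0.1759]
ee_rot: [-0.001, 0.913, 0.409, -0.002]
contact_force: [-10.8, -3.6, 19.1]
gripper_width: 0.41
gripper_force: 110.2
```

```bash
python3 kk.py
```

```text
t 13.5 tcp mm [ 36.   91.3 175.9] yawerr(+cw needed) rad -1.945 Ffeed [-7.2  8.9 19.1] w 0.41 gf 110.2
per 10mm press, tool cm [ 0.467 -0.18   0.865] down along
press force along -N 20.1376552376836 tool N-coord mm 134.29448654433963
knob top h mm [121.39430751 134.61866192] 24
bar pts 59 cw angle from upslope 63.77412960424765
```

Request:
drive_tool(
  motion=[
    [0,0,-0.2,0,0.75],
    [0,0,-0.4,0,0.75],
    [0,0,-0.8,0,0.75],
    [0,0,-4,0,0.75],
    [0,0,-6,0,0.75],
  ],
)

```text
t: 14.05
tool_pos: [0.4661, 0.0909, 0.2373]
ee_rot: [0.0, 0.913, 0.409, 0.0]
contact_force: [1.0, 0.8, 0.1]
gripper_width: 0.752
gripper_force: 0.0
```

```bash
python3 kk.py; ls pics
```

```text
t 14.05 tcp mm [ 36.3  89.4 237.3] yawerr(+cw needed) rad -1.944 Ffeed [ 1.1 -0.7  0.1] w 0.752 gf 0.0
per 10mm press, tool cm [ 0.465 -0.183  0.866] down along
press force along -N -0.4154496850315191 tool N-coord mm 187.3876538258472
knob top h mm [127.14398679 138.81802172] 75
bar pts 63 cw angle from upslope 67.10508559467947
a1.png
a2.png
a3.png
a4.png
a5.png
a6.png
b_scene.png
b_top.png
crop0.png
kk_10.4.png
kk_10.9.png
kk_12.0.png
kk_13.1.png
kk_13.5.png
kk_14.1.png
scene0.png
top0.png
```

View pics/kk_14.1.png

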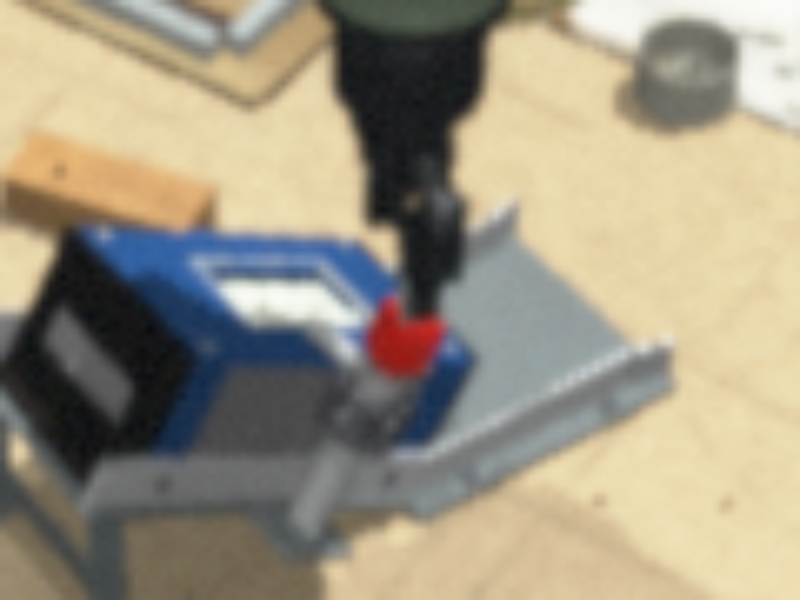

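The bar tip, now at about (320,335), lies over the magazine at roughly 65°, and the knob is still in. A third stroke is needed.

Request:
drive_tool(
  motion=[
    [0,0,0,-0.14,0.75],
    [0,0,0,-0.28,0.75],
    [0,0,0,-0.42,0.75],
    [0,0,0,-0.56,0.75],
    [0,0,0,-0.65,0.75],
  ],
)

```text
t: 14.6
tool_pos: [0.4659, 0.0912, 0.236]
ee_rot: [0.0, 0.732, 0.681, 0.0]
contact_force: [0.6, 0.0, -0.3]
gripper_width: 0.749
gripper_force: 0.0
```

Request:
drive_tool(
  motion=[
    [0,0,3,0,0.75],
    [0,0,6,0,0.75],
    [0,0,6,0,0.3],
    [0,0,6,0,0.2],
    [0,0,6,0,0.2],
  ],
)

```text
t: 15.1
tool_pos: [0.4648, 0.0905, 0.1757]
ee_rot: [-0.001, 0.735, 0.679, -0.001]
contact_force: [-9.5, -4.1, 7.6]
gripper_width: 0.427
gripper_force: 39.8
```

Request:
drive_tool(
  motion=[
    [0.05,0,0.1,0,0.2],
    [0.05,0,0.1,0.12,0.2],
    [0.05,0,0.1,0.24,0.2],
    [0.05,0,0.1,0.36,0.2],
    [0.05,0,0.1,0.46,0.2],
  ],
)

```text
t: 15.6
tool_pos: [0.4651, 0.0919, 0.175]
ee_rot: [-0.0, 0.871, 0.492, -0.001]
contact_force: [-0.8, 6.1, 11.6]
gripper_width: 0.411
gripper_force: 69.3
```

```bash
python3 kk.py; python3 -c "
from h import *
print(robot.state()['moment'])"
```

```text
t 15.6 tcp mm [ 36.9  90.7 175. ] yawerr(+cw needed) rad -1.758 Ffeed [ 5.4  2.8 11.6] w 0.411 gf 69.3
per 10mm press, tool cm [ 0.492 -0.092  0.866] down along
press force along -N 7.327498602884115 tool N-coord mm 133.06387752674374
knob top h mm [127.40974979 153.28171989] 44
bar pts 69 cw angle from upslope 76.85374781584711
[0.9972974  1.04194134 0.21121034]
```

Request:
drive_tool(
  motion=[
    [0,0,0,0.1,0.2],
    [0,0,0,0.2,0.2],
    [0,0,0,0.25,0.2],
    [0,0,0,0.25,0.2],
  ],
)

```text
t: 16.05
tool_pos: [0.4675, 0.0923, 0.1771]
ee_rot: [-0.001, 0.925, 0.381, 0.002]
contact_force: [-9.3, 3.9, 62.7]
gripper_width: 0.405
gripper_force: 116.1
```

Request:
drive_tool(
  motion=[
    [0,0,-0.2,0,0.75],
    [0,0,-0.4,0,0.75],
    [0,0,-0.8,0,0.75],
    [0,0,-4,0,0.75],
    [0,0,-6,0,0.75],
  ],
)

```text
t: 16.55
tool_pos: [0.4659, 0.0913, 0.2362]
ee_rot: [0.0, 0.925, 0.381, -0.0]
contact_force: [-0.2, 0.8, -0.3]
gripper_width: 0.751
gripper_force: 0.0
```

```bash
python3 kk.py; ls pics | tail -3
```

```text
t 16.55 tcp mm [ 36.6  89.7 236.2] yawerr(+cw needed) rad -2.004 Ffeed [ 0.7  0.4 -0.3] w 0.751 gf 0.0
per 10mm press, tool cm [ 0.454 -0.21   0.866] down along
press force along -N -0.6058253044626514 tool N-coord mm 186.25208431405156
knob top h mm [127.42366231 137.9361011 ] 70
bar pts 63 cw angle from upslope 73.54530816132436
kk_16.6.png
scene0.png
top0.png
```

Request:
drive_tool(
  motion=[
    [0,0,0,-0.14,0.75],
    [0,0,0,-0.28,0.75],
    [0,0,0,-0.42,0.75],
    [0,0,0,-0.56,0.75],
    [0,0,0,-0.7,0.75],
  ],
)

```text
t: 17.1
tool_pos: [0.4657, 0.0917, 0.2349]
ee_rot: [0.0, 0.736, 0.677, -0.0]
contact_force: [1.0, -0.1, -0.5]
gripper_width: 0.747
gripper_force: 0.0
```

```bash
python3 kk.py; python3 - <<'E'
from h import *
p,d,i=shot("scene"); q,e,j=shot("top")
a=cv2.resize(p[170:230,290:350],(400,400),interpolation=cv2.INTER_CUBIC); b=cv2.resize(q[190:250,275:335],(400,400),interpolation=cv2.INTER_CUBIC)
cv2.imwrite("pics/duo.png",np.hstack([a,b])[...,::-1])
E
```

```text
t 17.1 tcp mm [ 36.9  90.  234.9] yawerr(+cw needed) rad -1.298 Ffeed [ 0.2 -1.  -0.5] w 0.747 gf 0.0
per 10mm press, tool cm [0.482 0.135 0.866] down along
press force along -N -0.5212340638298434 tool N-coord mm 184.93387614687643
knob top h mm [130.29727507 139.35350562] 87
bar pts 64 cw angle from upslope 74.10894864489372
```

View pics/duo.png

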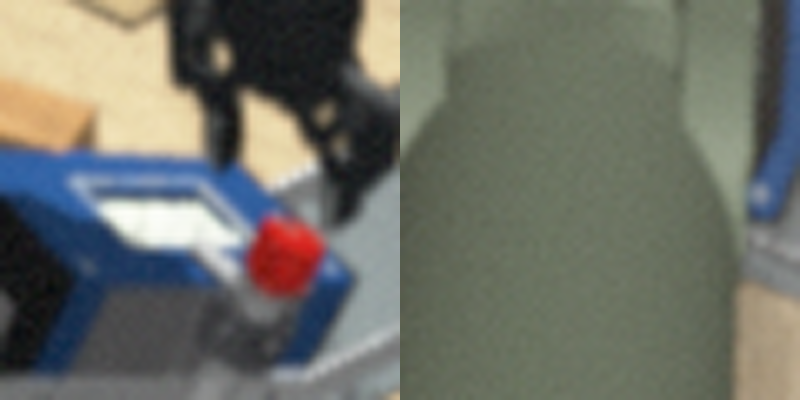

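The left half shows the bar from (240,275) to (205,245), pointing at the magazine but short of square, with the knob still in. The top view on the right is blocked by the arm. I'll make another stroke.

Request:
drive_tool(
  motion=[
    [0,0,3,0,0.75],
    [0,0,5.9,0,0.75],
    [0,0,5.9,0,0.3],
    [0,0,5.9,0,0.2],
    [0,0,5.9,0,0.2],
  ],
  newtons=60,
)

```text
t: 17.75
tool_pos: [0.4643, 0.091, 0.1755]
ee_rot: [-0.001, 0.74, 0.673, -0.002]
contact_force: [-12.9, -3.7, 8.0]
gripper_width: 0.421
gripper_force: 60.9
```

Request:
drive_tool(
  motion=[
    [0.05,0,0.1,0,0.2],
    [0.05,0,0.1,0.12,0.2],
    [0.05,0,0.1,0.24,0.2],
    [0.05,0,0.1,0.36,0.2],
    [0.05,0,0.1,0.46,0.2],
  ],
)

```text
t: 18.25
tool_pos: [0.466, 0.0925, 0.1751]
ee_rot: [0.0, 0.874, 0.486, 0.0]
contact_force: [3.0, 8.9, 9.9]
gripper_width: 0.407
gripper_force: 82.7
```

```bash
python3 kk.py; python3 -c "
from h import *
print(robot.state()['moment'])"
```

```text
t 18.25 tcp mm [ 37.8  90.1 175.1] yawerr(+cw needed) rad -1.772 Ffeed [9.4 0.3 9.9] w 0.407 gf 82.7
per 10mm press, tool cm [ 0.49  -0.1    0.866] down along
press force along -N 3.8760449419423697 tool N-coord mm 132.72481000732597
knob top h mm [129.22841622 142.12778346] 21
bar pts 63 cw angle from upslope 76.65022690492236
[0.76595869 0.09865663 0.27088273]
```

Request:
drive_tool(
  motion=[
    [0,0,0,0,0.75],
    [0,0,-0.4,0,0.75],
    [0,0,-0.8,0,0.75],
    [0,0,-4,0,0.75],
    [0,0,-6,0,0.75],
  ],
)

```text
t: 18.8
tool_pos: [0.466, 0.0917, 0.2364]
ee_rot: [0.0, 0.872, 0.489, 0.0]
contact_force: [-0.3, 0.9, -0.5]
gripper_width: 0.752
gripper_force: 0.0
```

```bash
python3 kk.py
```

```text
t 18.8 tcp mm [ 37.   89.8 236.4] yawerr(+cw needed) rad -1.765 Ffeed [ 0.7  0.6 -0.5] w 0.752 gf 0.0
per 10mm press, tool cm [ 0.491 -0.097  0.866] down along
press force along -N -0.7754093055491345 tool N-coord mm 186.22376504145893
knob top h mm [134.29163025 145.75914776] 64
bar pts 59 cw angle from upslope 79.0114489636529
```

The knob top has risen about 7 mm, so it has probably sprung out. I'll move the arm clear and check from above.

Request:
drive_tool(
  motion=[
    [0,0,-5,0,0.75],
    [-3,3,-6,0,0.75],
    [-7,6,-6,0,0.75],
    [-11,9,-6,0,0.75],
    [-15,12,-6,0,0.75],
  ],
)

```text
t: 19.35
tool_pos: [0.4899, -0.1, 0.2952]
ee_rot: [-0.0, 0.872, 0.489, 0.0]
contact_force: [0.7, 0.3, -0.0]
gripper_width: 0.754
gripper_force: 0.0
```

```bash
python3 k.py; python3 kk.py; python3 - <<'E'
from h import *
p,d,i=shot("scene"); q,e,j=shot("top")
a=cv2.resize(p[170:230,290:350],(400,400),interpolation=cv2.INTER_CUBIC); b=cv2.resize(q[170:250,265:345],(400,400),interpolation=cv2.INTER_CUBIC)
cv2.imwrite("pics/duo2.png",np.hstack([a,b])[...,::-1])
E
```

```text
t 19.35 tcp mm [-134.4    0.7  295.2] yawerr(+cw needed) rad -1.763 Ffeed [ 0.5 -0.5 -0. ] w 0.754 gf 0.0
q [-0.6   0.4   0.91  1.91 -0.37  1.01 -0.07]
face 1362 h 0.08954971339843318 ang 0.31895375597781345
slope extent [-1870.98677354   223.57511671] y [-57.03078308  59.20370964]
knob h [136.18097763 145.97000931 148.53763651] grip [ 32.22506856  89.8631001  181.33502415] [27.93839423 32.57025998 16.0540326 ]
bar px 237 slope/y rel to knob -14.364725732897414 -59.42841521810752
t 19.4 tcp mm [-143.3   -1.8  295.9] yawerr(+cw needed) rad -1.773 Ffeed [-9.2  1.9 -1.9] w 0.749 gf 0.0
per 10mm press, tool cm [ 0.491 -0.104  0.865] down along
press force along -N 3.017789275257043 tool N-coord mm 327.9480308439595
knob top h mm [137.87962928 147.97611328] 82
bar pts 59 cw angle from upslope 82.16233645550179
```

View pics/duo2.png

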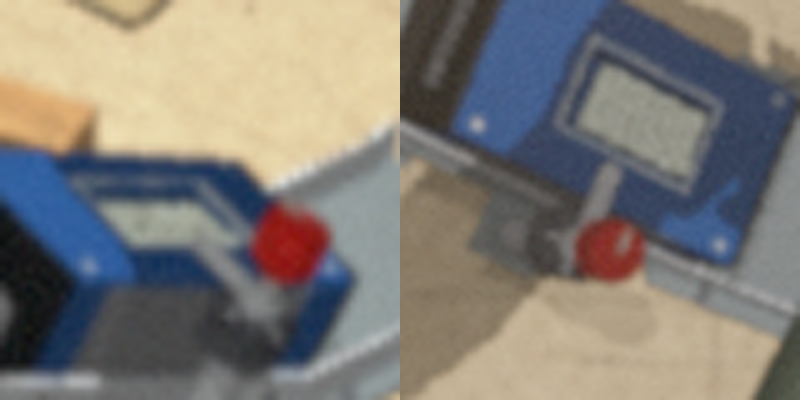

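From above, the bar runs from (580,260) to (612,170), square across the magazine. The knob top is back at its starting height (median 146.0 mm against 146.1 at the start). The magazine is flat and the arm is clear, so I'm handing in.

Request:
drive_tool(
  motion=[
    [0,0,-2,0,0.75],
    [0,0,-2,0,0.75],
    [0,0,-2,0,0.75],
  ],
)

```text
t: 19.85
tool_pos: [0.4903, -0.097, 0.3148]
ee_rot: [-0.0, 0.872, 0.49, 0.0]
contact_force: [-0.7, -0.1, 0.4]
gripper_width: 0.751
gripper_force: 0.0
```

```bash
python3 -c "
from h import *
st(); print(robot.hand_in())"
```

```text
t 19.85 tcp mm [-131.4    1.4  314.8] yawerr(+cw needed) rad -1.762 Ffeed [-0.3  0.6  0.4] w 0.751 gf 0.0
the job is handed in; nothing more can be done
None
```

The job is handed in (no verdict was returned): the magazine lies flat on the bed, the bar is across it, the knob has sprung out, the arm is clear, and no bystander was knowingly touched.

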